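Focus and lock the line camera's lens

TASK

Get the line camera that stands lens-up on the bench ready for use: first take the orange dust cap off its lens and set it down, closed side up, in the low grey parts tray. Then turn the grey focus ring at the top of the lens until its white line meets the white line on the lens front, and after that turn the steel lock collar below it until its red tab points at the green locked mark, not past it, with the focus still on its line. Leave the loose things lying around alone and let go of everything at the end.

Things in the scene. Friction and masses are not known exactly. Their poses are not given: they have to be found in the camera images.
- camera_head: Blue camera, lens up, fixed. Origin under the centre of its 104 mm square foot, z up the lens axis, x, y along the foot's edges. Body 54 mm square to z 50 mm; black flange 90 mm wide to 55; lock collar 57-77; focus ring 83-101; black lens front 33 mm wide to 103, dust cap on it to 127. Green locked mark (on the flange) and fixed white focus line (on the lens front) lie in -x from the axis.
- dust_cap: Orange cap, 40 mm in diameter, 24 mm high, closed side up, resting loose (not screwed) on the lens front. Origin: centre of its open underside; z towards its closed side. Take it by its side.
- parts_tray: Low open grey tray with a black liner, 110 mm (x) by 150 mm (y), 20 mm high, walls 4 mm, inner floor about 5 mm up; fixed. Origin: centre of its underside. It stands left or right of the camera; a yellow parts bin (fixed, 55 mm high) stands on the other side.
- focus_center (a point): Point on the lens axis at half height of the focus ring (92 mm above the table).
- focus_ring (a joint): Angle (rad) of the grey ribbed focus ring, 44 mm in diameter, 83 to 101 mm above the table. Grows counter-clockwise seen from above, range 0 to 1.8, starts at 0 to 0.65. 1.2 is the mark: the ring's white line then points in camera_head's -x, next to the fixed line. Light friction (0.05 N m), stays where left.
- collar_center (a point): Point on the lens axis at half height of the lock collar (67 mm above the table).
- lock_collar (a joint): Angle q (rad) of the knurled steel collar, 56 mm in diameter, z 57-77 mm. Grows clockwise seen from above, range 0-1.35, starts at 0-0.3. 1.0 is locked: the red tab points in camera_head's -x, at the green mark; at q it points 1.0 - q counter-clockwise of that. Tab 9 mm wide, z 61-70 mm, ends 39 mm from the axis: grip across its direction. Friction 0.10 N m, stays put, does not drag the focus ring.
- marker_pen: White marker pen with a red cap, 135 mm long, a loose bystander.
- screwdriver: Orange-handled screwdriver, 205 mm long, a loose bystander.
- star_knob: Black star knob, 47 mm, a loose bystander.
- big_bearing: Steel ball bearing, 42 mm, a loose bystander.
- spanner: Steel spanner, 175 mm long, a loose bystander.
Things that resemble listed ones, but are neither listed nor needed, are in the scene too. Several things have the shape of the dust_cap; the one meant has the colours described above.

How it is judged:
On the way, in this order (a step that is already met when the one before it is completed fails the run):
1. the dust cap stands in the tray, let go, with the collar still unlocked (x of dust_cap in the frame of parts_tray between -0.04 and 0.04 m and y of dust_cap in the frame of parts_tray between -0.06 and 0.06 m and z of dust_cap in the frame of parts_tray below 0.012 m and angle between dust_cap's own z axis and vertical below 0.2 rad and contact force between the fingers and dust_cap below 0.1 N and value of joint lock_collar below 0.5 rad), for 0.2 s.
2. the focus ring is on its line (within 0.12 rad) while the collar is still unlocked (under 0.5 rad) (value of joint focus_ring between 1.08 and 1.32 rad and value of joint lock_collar below 0.5 rad), for 0.3 s.
3. the collar is at its locked mark (within 0.12 rad), focus still on its line (value of joint focus_ring between 1.08 and 1.32 rad and value of joint lock_collar between 0.88 and 1.12 rad), for 0.3 s.
At the end, for the whole second after the job is handed in: The dust cap stands closed side up (within 0.2 rad) at rest on the tray's floor, its centre within 40 mm (tray x) and 60 mm (tray y) of the tray's centre; the focus ring is within 0.12 rad of 1.2; the lock collar is within 0.12 rad of 1.0 (all of step 3 and x of dust_cap in the frame of parts_tray between -0.04 and 0.04 m and y of dust_cap in the frame of parts_tray between -0.06 and 0.06 m and z of dust_cap in the frame of parts_tray below 0.012 m and angle between dust_cap's own z axis and vertical below 0.2 rad and contact force between the fingers and dust_cap below 0.1 N and linear speed of dust_cap below 0.01 m/s); the robot touches nothing.
It fails at once if a loose bystander is moved by more than 30 mm (distance of any of marker_pen, screwdriver, star_knob, big_bearing, spanner from where it was at the start of the episode above 0.03 m).
It also fails if it takes over 64 s, if anything falls off the work surface, if the arm or the gripper's body presses on something with over 40 N, if the wrist force passes 120 N, or if a joint passes its speed limit or range.

ROBOT

A 7-joint arm with a two-finger parallel gripper is mounted at the origin on a cart in front of the work surface, level with it; the furniture and walls round the work are solid. World frame = base frame: x ahead of the robot, y to its left, z up, the work surface at z = 0. Lengths are in m, angles in rad, forces in N, time in s.
With the tool pointing down it reaches from about 0.425 to 0.875 m from the base axis. Payload 9.9 kg.
Tool frame: the origin (TCP) lies between the finger pads; the fingertips stand 8 mm ahead of it and the grasp point (between the pads) lies 11 mm behind it (env.finger_overhang is the distance from the TCP to the fingertips, in m); z points along the fingers, y is the line along which they close (so a half turn about z gives the same grasp; the last joint's range is limited). The gripper opens to 85 mm and grips with 20 to 120 N. Pads are 22 mm wide; open, the fingers measure 114 mm over their backs; the gripper's body (76 mm by 85 mm) begins 54 mm behind the grasp point. The pads swing forward as they close: fully open they stand 13 mm farther back than shut.
Start: joints at [1.172, 0.576, 0.025, 1.437, -0.015, 1.129, -0.057], TCP at [0.209, -0.642, 0.239] pointing down, gripper open.
Joint ranges: [-2.76, 2.76], [-0.34, 2.15], [-1.52, 1.57], [0.19, 2.46], [-1.09, 4.23], [0.17, 1.99], [-2.82, 2.82]. Speed limits (rad/s): [2.22, 2.22, 3.01, 3.01, 3.14, 3.14, 3.14].

INTERFACE

Orientations are given as a rotation vector (axis times angle).
In Python, from workcell import get_state, imaging, env gives the robot as it stands.
- The arm moves only by the tool servo_tool, never from a script. Its argument "plan" is text: rows parted by semicolons, each of 7 numbers parted by spaces: the turn, a rotation vector about the world's x, y, z in rad, then the shift along the world's x, y, z in mm, then the gripper's target within -1 to 1 (fully open at 1, half-way at 0, shut at -1). In form: ax ay az x y z grip; .... A call has 1 to 20 rows; each row shifts and turns the commanded pose from where the row before left it; what a row does not reach is not made up. A row lasts 1/8 s, in which the tool goes at most 62.5 mm and 10.7 degrees, less where a joint would pass 70% of its speed; a pose out of reach is approached as far as the arm can. A call with a gripper value outside its range is refused whole. The fingers move at their own pace and stop on an object; the grip force is fixed at half the most. Time passes only in rows, so rows that do not move let the fingers close. It gives the time, the measured TCP pose, the force, the opening and the grip force at its end, in the units of the state.
- get_state(): the state, without advancing time (a new reading comes with each control period).
- imaging.grab_frame(name): name is "scene" or "top" or "wrist"; returns the picture (480x640x3 uint8, blue, green, red); there is no depth.
- imaging.camera_params(name): a dict with "vertical_fov" (degrees; the focal length in pixels is half the picture's height over the tangent of half this angle, whatever the lens; pixels are square), "cx", "cy" (the principal point, pixels), "dist" ([k1, k2, p1, p2, k3] as OpenCV has them; the pictures are not rectified), "R" (3x3) and "t" (3): a world point X has camera coordinates R X + t; the wrist camera has in their place "hand_eye" (4x4, takes a point from camera to tool coordinates, whose origin is the TCP and whose axes are the flange's). Camera axes: x right, y down, z forward; pixel columns grow to the right and rows downward; lengths in m; the calibration is good to about 2 mm. A picture is of the moment at which its call begins: read the wrist's pose just before it. camera_params takes no time and is no camera call.
- env.close_job(): hands the job in; it is judged then, once.
Trained networks look in the newest picture that a camera, given by its name, has taken for a name from the list of things; names that differ only in an ending like _2 or _b are one class to them, and where a whole thing is asked for, a point or a joint stands for the part that bears it (a point fixed in the world has none). Each returns a list of dicts, best first, with "p" (0 to 1); they miss things now and then, are a little off and sometimes report something else, mostly with a low value. They report only what shows in the picture. A call takes as long as a camera call. They do not tell look-alikes from the thing itself.
- imaging.silhouettes(name, camera): "pixels" (480x640 bool, what is visible of it).
- imaging.spot_point(name, camera): "point" ([x, y, z] in m, in world coordinates, good to about 4 mm: a listed point, or the origin of a listed thing).
The state is a dict: "clock": time; "qpos": joint angles; "dq": joint speeds; "effort": joint torques, N m; "tcp_pos": TCP position; "ee_rot": TCP orientation; "wrist_force": force on the tool from outside, world axes, zero at the start; "ft_torque": the same for the moment, N m; "gripper_width": finger opening in m; "finger_force": force on a finger pad.
Only numpy, scipy, OpenCV 4.12 (cv2) and the standard library are available. Lean on these libraries where they do the work, as an engineer would, in place of code of your own. Each camera call takes 0.05 s, during which the arm holds its last target. There are 200 camera calls.

## Working session

There is one attempt and no reset: what is moved stays moved. The work goes in short steps, Python scripts to look and compute and a tool call to move; the robot and the scene stay as the last step left them, time stands still between calls to the robot, and variables do not carry over. Pictures are saved under pics/ and viewed, at most 10 in all, crops included, and the job is handed in when it is done.

Besides the shell and the picture viewer there is one more tool, called after "Request:" as name(argument=value, ...) on one line, values as JSON. servo_tool: Moves the arm, as the interface text tells. Its arguments: {"type":"object","properties":{"plan":{"type":"string"}},"required":["plan"]}

```bash
mkdir -p pics; ls; cat > h.py <<'E'
import numpy as np, cv2
from workcell import get_state, imaging, env
def P(c):
    p=imaging.camera_params(c); f=240/np.tan(np.radians(p['vertical_fov'])/2)
    K=np.array([[f,0,p['cx']],[0,f,p['cy']],[0,0,1]]); d=np.array(p['dist'],float)
    if 'R' in p: R,t=np.array(p['R']),np.array(p['t'])
    else:
        s=get_state(); T=np.eye(4); T[:3,:3]=cv2.Rodrigues(np.array(s['ee_rot'],float))[0]; T[:3,3]=s['tcp_pos']
        W=np.linalg.inv(T@np.array(p['hand_eye'])); R,t=W[:3,:3],W[:3,3]
    return K,d,R,t
def pix2w(c,uv,z,cam=None):
    K,d,R,t=cam or P(c)
    n=cv2.undistortPoints(np.array(uv,float).reshape(-1,1,2),K,d).reshape(-1,2)
    r=np.c_[n,np.ones(len(n))]@R; o=-R.T@t
    return o+r*((z-o[2])/r[:,2])[:,None]
def w2pix(c,X,cam=None):
    K,d,R,t=cam or P(c)
    return cv2.projectPoints(np.array(X,float).reshape(-1,1,3),cv2.Rodrigues(R)[0],t,K,d)[0].reshape(-1,2)
E
python3 - <<'E'
from h import *
s=get_state(); print(s['clock'],s['tcp_pos'],s['ee_rot'],s['gripper_width'],env.finger_overhang)
for c in('top','scene'):
    cv2.imwrite(f'pics/{c}0.png',imaging.grab_frame(c))
    print(c,-P(c)[2].T@P(c)[3])
    for n in('camera_head','dust_cap','parts_tray','focus_center','collar_center'):
        print(c,n,[(np.round(r['point'],3),round(r['p'],2),w2pix(c,r['point']).round()[0]) for r in imaging.spot_point(n,c)][:5])
E
```

```text
pics
0.0 [ 0.20886379 -0.64140903  0.23846158] [-3.10114253e+00 -4.92361878e-01  5.66948209e-04] 0.08548338393021485 0.008
top [ 0.33742256 -0.03152562  1.0900672 ]
top camera_head [(array([0.576, 0.028, 0.064]), 0.66, array([301., 240.]))]
top dust_cap [(array([ 0.486,  0.132, -0.002]), 0.71, array([259., 282.])), (array([0.453, 0.01 , 0.001]), 0.6, array([309., 297.])), (array([ 0.571, -0.078, -0.   ]), 0.53, array([347., 249.])), (array([0.575, 0.026, 0.103]), 0.49, array([301., 237.])), (array([0.619, 0.146, 0.003]), 0.46, array([255., 228.]))]
top parts_tray [(array([ 0.518,  0.272, -0.002]), 0.83, array([201., 268.])), (array([0.577, 0.026, 0.066]), 0.34, array([302., 240.]))]
top focus_center [(array([0.572, 0.027, 0.094]), 0.84, array([301., 239.]))]
top collar_center [(array([0.577, 0.03 , 0.065]), 0.95, array([301., 240.]))]
scene [-0.36557271  0.43714969  0.94302262]
scene camera_head []
scene dust_cap [(array([0.621, 0.146, 0.002]), 0.81, array([241., 265.])), (array([ 0.574, -0.077,  0.002]), 0.77, array([333., 248.])), (array([0.485, 0.137, 0.   ]), 0.66, array([267., 301.])), (array([ 0.454,  0.01 , -0.002]), 0.51, array([324., 292.])), (array([0.574, 0.028, 0.104]), 0.5, array([293., 228.]))]
scene parts_tray [(array([0.515, 0.277, 0.002]), 0.61, array([203., 313.]))]
scene focus_center [(array([0.573, 0.031, 0.091]), 0.6, array([292., 233.]))]
scene collar_center [(array([0.574, 0.031, 0.067]), 0.85, array([292., 241.]))]
```

```bash
python3 - <<'E'
import cv2
a=cv2.imread('pics/top0.png')[170:350,150:410]; cv2.imwrite('pics/top0c.png',cv2.resize(a,None,fx=3,fy=3,interpolation=2))
E
```

```text
(no output)
```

View pics/top0c.png

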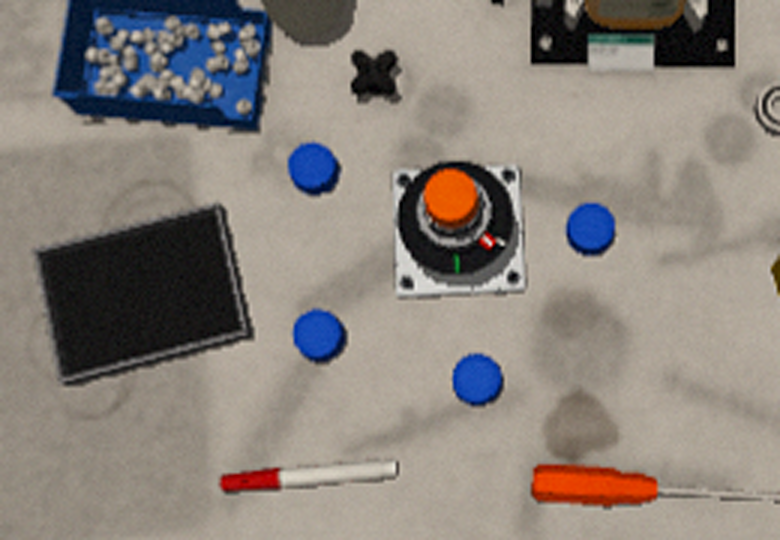

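View pics/scene0.png

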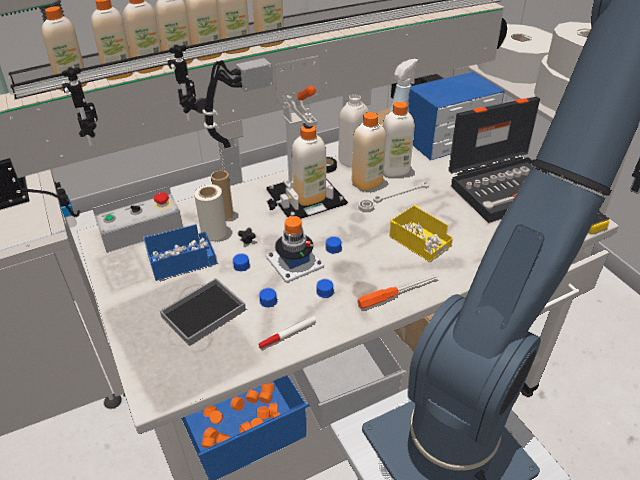

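Candidates in top picture: four blue caps at (254,226), (256,282), (309,296), (347,246), and the orange one on the lens at (300,236). The orange one fits by colour and place, and the enlarged crop confirms it. The tray lies left at about (198,268), and the pen and screwdriver are well clear in front. I'll set out above the lens.

Request:
servo_tool(plan="0 0 0 23 42 0 1;0 0 0 23 42 0 1;0 0 0 23 42 0 1;0 0 0 23 42 0 1;0 0 0 23 42 0 1;0 0 0 23 42 0 1;0 0 0 23 42 0 1;0 0 0 23 42 0 1;0 0 0 23 42 0 1;0 0 0 23 42 0 1;0 0 0 23 42 0 1;0 0 0 23 42 0 1;0 0 0 23 42 0 1;0 0 0 23 42 0 1;0 0 0 23 42 0 1;0 0 0 23 42 0 1;0 0 0 0 0 0 1;0 0 0 0 0 0 1")

```text
clock: 2.85
tcp_pos: [0.5768, 0.0297, 0.2391]
ee_rot: [3.102, 0.492, -0.001]
wrist_force: [0.6, -1.3, -0.8]
gripper_width: 0.0854
finger_force: 0.0
```

```bash
python3 - <<'E'
from h import *
s=get_state(); print(s['clock'],s['tcp_pos'],s['ee_rot'],s['qpos'].round(2) if hasattr(s['qpos'],'round') else s['qpos'])
cv2.imwrite('pics/w1.png',imaging.grab_frame('wrist'))
for n in('dust_cap','focus_center','collar_center','parts_tray'):
    print(n,[(np.round(r['point'],4),round(r['p'],2),w2pix('wrist',r['point']).round()[0]) for r in imaging.spot_point(n,'wrist')][:3])
# orange centroid
im=cv2.imread('pics/w1.png');h=cv2.cvtColor(im,cv2.COLOR_BGR2HSV)
# tray outline in top
imaging.grab_frame('top')
m=imaging.silhouettes('parts_tray','top')[0]['pixels'].astype(np.uint8)
q=cv2.boxPoints(cv2.minAreaRect(cv2.findContours(m,0,2)[0][0])); w=pix2w('top',q,0.01)
print(w.round(3),w.mean(0),np.linalg.norm(np.diff(w,axis=0),axis=1))
E
```

```text
2.85 [0.57677444 0.0297272  0.23914359] [ 3.10225926e+00  4.92497055e-01 -7.78754178e-04] [-0.03  0.43 -0.15  1.7   0.07  1.02 -1.46]
dust_cap [(array([ 0.6242,  0.147 , -0.    ]), 0.8, array([224., 132.])), (array([ 0.4552,  0.0128, -0.0009]), 0.77, array([301., 312.])), (array([0.5686, 0.03  , 0.1024]), 0.75, array([315., 243.]))]
focus_center []
collar_center []
parts_tray [(array([ 0.5176,  0.275 , -0.0013]), 0.74, array([ 84., 193.]))]
[[0.55  0.372 0.01 ]
 [0.593 0.219 0.01 ]
 [0.483 0.185 0.01 ]
 [0.441 0.335 0.01 ]] [0.51674827 0.27772903 0.01      ] [0.15929888 0.11531731 0.15591455]
```

View pics/w1.png

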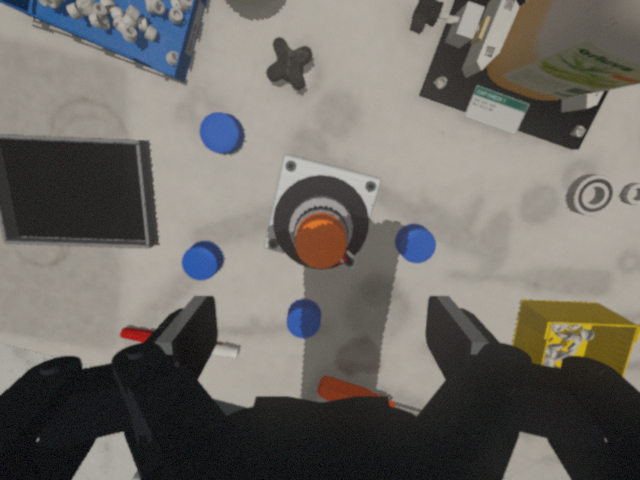

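```bash
python3 - <<'E'
from h import *
for c,f,box in(('wrist','w1',(150,280,280,360)),('top','top0',(215,255,285,320)),('scene','scene0',(210,240,278,306))):
    im=cv2.imread(f'pics/{f}.png');h=cv2.cvtColor(im,cv2.COLOR_BGR2HSV)
    m=cv2.inRange(h,(3,150,90),(18,255,255)); k=np.zeros_like(m); a,b,l,r=box; k[a:b,l:r]=m[a:b,l:r]
    ys,xs=np.nonzero(k); uv=(xs.mean(),ys.mean())
    # silhouette centroid ~ z 0.118
    print(c,uv,len(xs),pix2w(c,uv,0.119))
w=pix2w('wrist',[(290,165),(372,186),(273,243)],0.006);print(w)
E
```

```text
wrist (np.float64(320.57454545454544), np.float64(240.83272727272728)) 2200 [[0.57637656 0.028826   0.119     ]]
top (np.float64(299.6363636363636), np.float64(234.79166666666666)) 264 [[0.57505291 0.02965815 0.119     ]]
scene (np.float64(292.94007490636704), np.float64(224.8501872659176)) 267 [[0.56851122 0.03012612 0.119     ]]
[[ 0.61464966  0.07455769  0.006     ]
 [ 0.62072093 -0.013283    0.006     ]
 [ 0.52896964  0.06822206  0.006     ]]
```

The wrist view shows the orange cap at (321,240) on the lens, the tray at (75,190) and the foot turned about 4°. The axis is at about (0.575, 0.029). I'll descend and grip the cap.

Request:
servo_tool(plan="0 0 0 -2 -1 -40 1;0 0 0 0 0 -40 1;0 0 0 0 0 -30 1;0 0 0 0 0 -17 1;0 0 0 0 0 0 1;0 0 0 0 0 0 -1;0 0 0 0 0 0 -1;0 0 0 0 0 0 -1;0 0 0 0 0 0 -1;0 0 0 0 0 0 -1;0 0 0 0 0 0 -1")

```text
clock: 4.58
tcp_pos: [0.5755, 0.0293, 0.1134]
ee_rot: [3.103, 0.493, 0.003]
wrist_force: [-1.2, 0.4, 7.7]
gripper_width: 0.0362
finger_force: 59.7
```

Request:
servo_tool(plan="0 0 0 0 0 20 -1;0 0 0 0 0 30 -1;0 0 0 0 0 30 -1;0 0 0 0 0 0 -1")

```text
clock: 5.08
tcp_pos: [0.5764, 0.0293, 0.195]
ee_rot: [3.103, 0.492, 0.008]
wrist_force: [-0.3, -0.2, -0.4]
gripper_width: 0.0365
finger_force: 60.1
```

```bash
python3 - <<'E'
from h import *
s=get_state(); print(s['clock'],s['tcp_pos'],s['gripper_width'])
cv2.imwrite('pics/w2.png',imaging.grab_frame('wrist'))
a=cv2.imread('pics/w2.png');b=imaging.grab_frame('scene')[150:330,180:380]
cv2.imwrite('pics/c2.png',np.hstack([cv2.resize(a,(400,300))[:,:],cv2.resize(b,(333,300),interpolation=2)]))
E
```

```text
5.075 [0.57639185 0.02933697 0.19495549] 0.036536485966734485
```

View pics/c2.png

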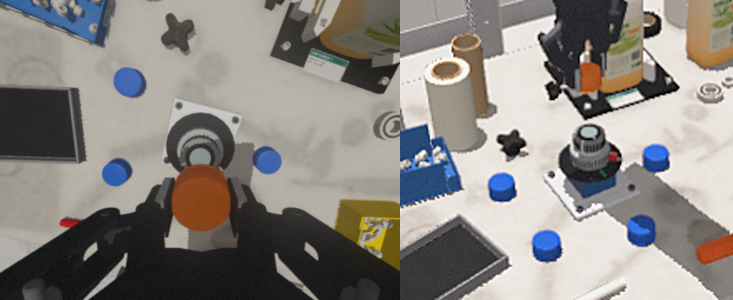

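The cap is held upright between the pads (left half, about (200,197)), and the lens is bare. Now to the tray.

Request:
servo_tool(plan="0 0 0 -10 41 0 -1;0 0 0 -10 41 0 -1;0 0 0 -10 41 0 -1;0 0 0 -10 41 0 -1;0 0 0 -10 42 0 -1;0 0 0 -9 42 0 -1;0 0 0 0 0 -40 -1;0 0 0 0 0 -40 -1;0 0 0 0 0 -40 -1;0 0 0 0 0 -30 -1;0 0 0 0 0 -15 -1;0 0 0 0 0 -9 -1;0 0 0 0 0 0 -1;0 0 0 0 0 0 -1")

```text
clock: 6.92
tcp_pos: [0.5165, 0.2775, 0.0192]
ee_rot: [-3.102, -0.492, -0.002]
wrist_force: [-0.3, 0.2, -0.2]
gripper_width: 0.0361
finger_force: 60.1
```

Request:
servo_tool(plan="0 0 0 0 0 -2 -1;0 0 0 0 0 -1 -1;0 0 0 0 0 -1 -1;0 0 0 0 0 0 -1")

```text
clock: 7.42
tcp_pos: [0.5161, 0.2772, 0.0145]
ee_rot: [-3.103, -0.492, -0.0]
wrist_force: [-0.2, -0.6, 2.7]
gripper_width: 0.0361
finger_force: 60.4
```

Contact with the tray floor. Release and lift, then back above the lens.

Request:
servo_tool(plan="0 0 0 0 0 0 0.4;0 0 0 0 0 0 0.4;0 0 0 0 0 0 0.4;0 0 0 0 0 0 0.4;0 0 0 0 0 10 0.4;0 0 0 0 0 40 0.4;0 0 0 0 0 50 1;0 0 0 0 0 60 1;0 0 0 0 0 45 1;0 0 0 -10 -41 0 1;0 0 0 0 0 0 1;0 0 0 0 0 0 1")

```text
clock: 8.93
tcp_pos: [0.506, 0.2364, 0.2198]
ee_rot: [-3.102, -0.492, -0.001]
wrist_force: [0.1, 0.2, -0.2]
gripper_width: 0.0856
finger_force: 0.0
```

```bash
python3 - <<'E'
from h import *
s=get_state(); print(s['clock'],s['tcp_pos'])
cv2.imwrite('pics/w3.png',imaging.grab_frame('wrist'))
a=cv2.imread('pics/w3.png')
print([(np.round(r['point'],4),round(r['p'],2),w2pix('wrist',r['point']).round()[0]) for r in imaging.spot_point('dust_cap','wrist')])
t=imaging.grab_frame('top')
cv2.imwrite('pics/t3.png',t)
b=t[200:275,160:340]
cv2.imwrite('pics/c3.png',np.vstack([cv2.resize(b,(720,300),interpolation=2),cv2.resize(a,(400,300))[:, :].repeat(1,1) if 0 else np.hstack([cv2.resize(a,(400,300)),np.zeros((300,320,3),np.uint8)])]))
E
```

```text
8.925 [0.50596396 0.23640664 0.21978929]
[(array([0.5086, 0.2757, 0.0052]), 0.95, array([285., 202.])), (array([0.6263, 0.1487, 0.0008]), 0.95, array([447., 126.])), (array([4.552e-01, 1.120e-02, 1.000e-04]), 0.88, array([499., 320.])), (array([0.4903, 0.1363, 0.0017]), 0.83, array([406., 259.])), (array([ 0.5775, -0.0728,  0.0013]), 0.53, array([626., 243.]))]
```

View pics/c3.png

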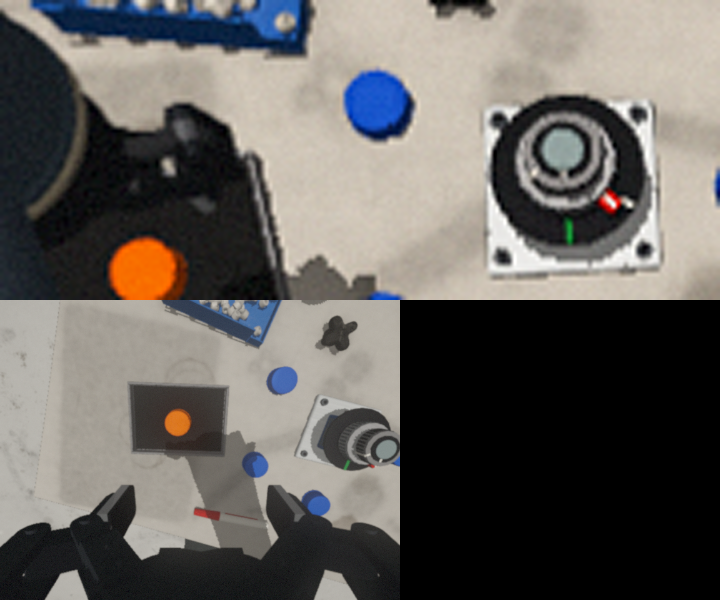

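The cap stands upright, centred in the tray (lower picture at (177,422)). In the top crop the tab is at (612,202) and the green mark at (569,232). Now over the lens for a close look at the focus line.

Request:
servo_tool(plan="0 0 0 14 -41 0 1;0 0 0 14 -41 0 1;0 0 0 14 -41 0 1;0 0 0 14 -41 0 1;0 0 0 13 -43 0 1;0 0 0 0 0 -20 1;0 0 0 0 0 0 1")

```text
clock: 9.95
tcp_pos: [0.5743, 0.0294, 0.1978]
ee_rot: [-3.102, -0.493, 0.005]
wrist_force: [0.2, 0.3, -0.7]
gripper_width: 0.0855
finger_force: 0.0
```

```bash
python3 - <<'E'
from h import *
s=get_state(); print(s['clock'],s['tcp_pos'])
a=imaging.grab_frame('wrist');cv2.imwrite('pics/w4.png',a)
for X in ([.575,.029,.103],[.575,.029,.101],[.575,.029,.055],[.53,.026,.055]): print(X,w2pix('wrist',X))
cv2.imwrite('pics/w4c.png',cv2.resize(a[150:320,220:420],None,fx=3.5,fy=3.5,interpolation=2))
E
```

```text
9.95 [0.57429563 0.02941307 0.19782722]
[0.575, 0.029, 0.103] [[321.57706057 249.02292638]]
[0.575, 0.029, 0.101] [[321.57455436 248.20510249]]
[0.575, 0.029, 0.055] [[321.52622023 232.42890958]]
[0.53, 0.026, 0.055] [[308.38906913 282.09682359]]
```

View pics/w4c.png

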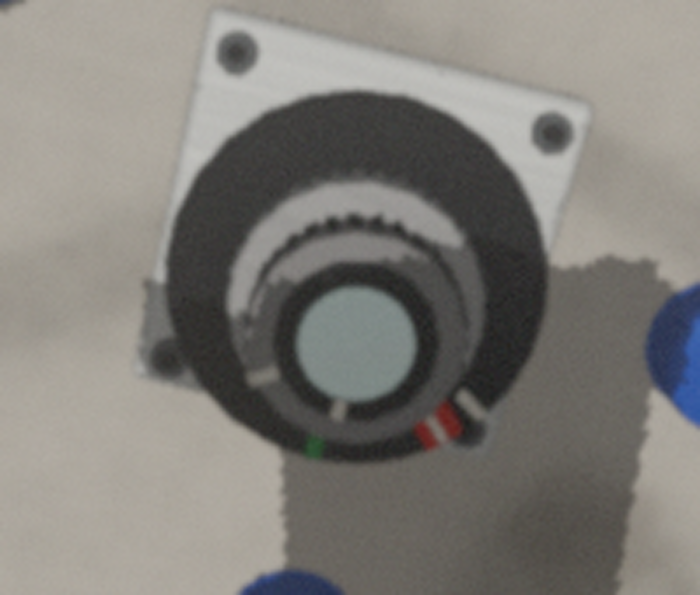

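The picture shows the ring's line at crop (262,376), fixed line at (338,410), green mark at (315,447) and red tab at (438,428). Converting to angles.

```bash
python3 - <<'E'
from h import *
# static view from saved w4 pose = current
f=lambda u,v,z: pix2w('wrist',(220+(u)/3.5,150+v/3.5),z)[0]
c=f(357,342,.103); print('c',c)
A=np.array([.575,.029])
for n,u,v,z in(('fixed',338,410,.103),('ring',262,376,.101),('green',315,447,.055),('tab',438,428,.070)):
    p=f(u,v,z)
    for k in(c[:2],A,):
        d=p[:2]-k; print(n,p.round(4),np.degrees(np.arctan2(d[1],d[0])).round(1)%360,np.hypot(*d).round(4))
E
```

```text
c [0.57598313 0.02901728 0.103     ]
fixed [0.5614 0.0282 0.103 ] 183.2 0.0146
fixed [0.5614 0.0282 0.103 ] 183.4 0.0137
ring [0.5628 0.0447 0.101 ] 130.2 0.0205
ring [0.5628 0.0447 0.101 ] 128.0 0.0199
green [0.5342 0.0259 0.055 ] 184.3 0.0419
green [0.5342 0.0259 0.055 ] 184.3 0.0409
tab [0.5532 0.0019 0.07  ] 229.9 0.0355
tab [0.5532 0.0019 0.07  ] 231.2 0.0348
```

Request:
servo_tool(plan="0 0 0 1 0 -40 1;0 0 0 0 0 -40 1;0 0 0 0 0 -26 1;0 0 0 0 0 0 1;0 0 0 0 0 0 -1;0 0 0 0 0 0 -1;0 0 0 0 0 0 -1;0 0 0 0 0 0 -1;0 0 0 0 0 0 -1;0 0 0 0 0 0 -1;0 0 0.12 0 0 0 -1;0 0 0.12 0 0 0 -1;0 0 0.12 0 0 0 -1;0 0 0.12 0 0 0 -1;0 0 0.12 0 0 0 -1;0 0 0.12 0 0 0 -1;0 0 0.12 0 0 0 -1;0 0 0.11 0 0 0 -1;0 0 0 0 0 0 -1;0 0 0 0 0 0 -1")

```text
clock: 12.5
tcp_pos: [0.5749, 0.0318, 0.0951]
ee_rot: [-2.531, -1.858, -0.001]
wrist_force: [-10.4, 8.1, 15.7]
gripper_width: 0.0419
finger_force: 60.0
```

Request:
servo_tool(plan="0 0 0 0 0 0 1;0 0 0 0 0 0 1;0 0 0 0 0 0 1;0 0 0 0 0 0 1;0 0 0 0 0 40 1;0 0 0 0 0 40 1;0 0 0 0 0 24 1;0 0 0 0 0 0 1;0 0 0 0 0 0 1")

```text
clock: 13.62
tcp_pos: [0.5756, 0.0289, 0.1966]
ee_rot: [-2.534, -1.857, 0.001]
wrist_force: [0.0, -0.2, -0.1]
gripper_width: 0.0856
finger_force: 0.0
```

```bash
python3 - <<'E'
from h import *
s=get_state(); print(s['clock'],s['tcp_pos'],s['ee_rot'])
a=imaging.grab_frame('wrist');cv2.imwrite('pics/w5.png',a)
cv2.imwrite('pics/w5c.png',cv2.resize(a[150:320,220:420],None,fx=3.5,fy=3.5,interpolation=2))
E
```

```text
13.625 [0.57561208 0.02890201 0.1965703 ] [-2.53392798e+00 -1.85650387e+00  1.48403311e-03]
```

View pics/w5c.png

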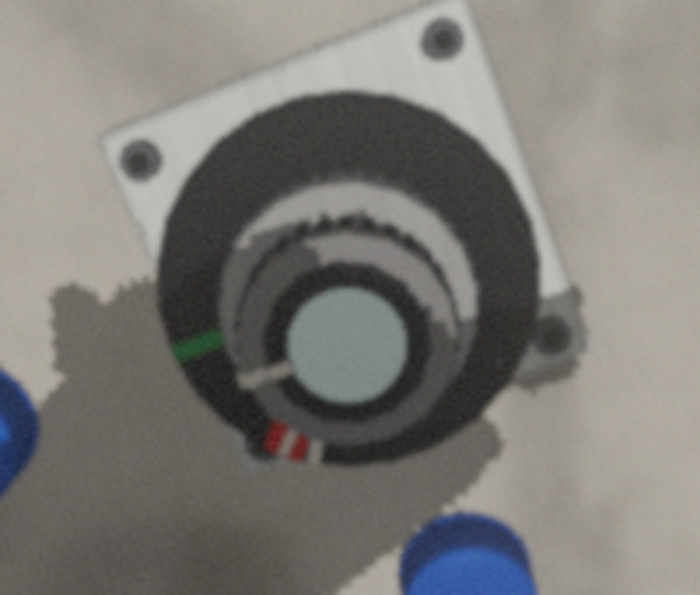

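The ring's line and the fixed line form one stroke at (265,374), so focus is set. Checking angles of tab (287,440) and ring line.

```bash
python3 - <<'E'
from h import *
f=lambda u,v,z: pix2w('wrist',(220+(u)/3.5,150+v/3.5),z)[0]
c=f(347,345,.103); print('c',c)
for n,u,v,z in(('fixed',278,371,.103),('ring',249,379,.101),('green',199,346,.055),('tab',287,440,.070)):
    p=f(u,v,z)
    for k in(c[:2],np.array([.5755,.029])):
        d=p[:2]-k; print(n,p.round(4),np.degrees(np.arctan2(d[1],d[0])).round(1)%360,np.hypot(*d).round(4))
E
```

```text
c [0.57565949 0.0286686  0.103     ]
fixed [0.5612 0.0277 0.103 ] 184.0 0.0145
fixed [0.5612 0.0277 0.103 ] 185.4 0.0144
ring [0.5548 0.0272 0.101 ] 184.0 0.0209
ring [0.5548 0.0272 0.101 ] 184.9 0.0207
green [0.5377 0.0255 0.055 ] 184.8 0.038
green [0.5377 0.0255 0.055 ] 185.3 0.0379
tab [0.5527 0.002  0.07  ] 229.2 0.0352
tab [0.5527 0.002  0.07  ] 229.8 0.0353
```

Request:
servo_tool(plan="0 0 -0.13 0 0 -20 1;0 0 -0.13 0 0 -20 1;0 0 -0.14 0 0 -20 1;0 0 0 0 0 -30 1;0 0 0 0 0 -25 1;0 0 0 0 0 -13 1;0 0 0 0 0 0 1;0 0 0 0 0 0 -1;0 0 0 0 0 0 -1;0 0 0 0 0 0 -1;0 0 0 0 0 0 -1;0 0 0 0 0 0 -1")

```text
clock: 15.18
tcp_pos: [0.5751, 0.0305, 0.0707]
ee_rot: [-2.851, -1.317, 0.0]
wrist_force: [-6.9, 3.9, 11.9]
gripper_width: 0.054
finger_force: 60.9
```

Request:
servo_tool(plan="0 0 -0.1 0 0 0 -1;0 0 -0.1 0 0 0 -1;0 0 -0.1 0 0 0 -1;0 0 -0.1 0 0 0 -1;0 0 -0.1 0 0 0 -1;0 0 -0.1 0 0 0 -1;0 0 -0.1 0 0 0 -1;0 0 -0.09 0 0 0 -1;0 0 0 0 0 0 -1;0 0 0 0 0 0 -1;0 0 0 0 0 0 1;0 0 0 0 0 0 1;0 0 0 0 0 0 1;0 0 0 0 0 0 1;0 0 0 0 0 40 1;0 0 0 0 0 40 1;0 0 0 0 0 48 1;0 0 0 0 0 0 1;0 0 0 0 0 0 1")

```text
clock: 17.55
tcp_pos: [0.5757, 0.0291, 0.1969]
ee_rot: [3.139, 0.117, -0.001]
wrist_force: [0.6, -0.0, 0.2]
gripper_width: 0.0855
finger_force: 0.0
```

```bash
python3 - <<'E'
from h import *
s=get_state(); print(s['clock'],s['tcp_pos'],s['ee_rot'])
a=imaging.grab_frame('wrist');cv2.imwrite('pics/w6.png',a)
cv2.imwrite('pics/w6c.png',cv2.resize(a[150:320,220:420],None,fx=3.5,fy=3.5,interpolation=2))
imaging.grab_frame('top')
print([np.round(r['point'],3) for r in imaging.spot_point('dust_cap','top')])
E
```

```text
17.55 [0.5756757  0.02911536 0.19689243] [ 3.13936301e+00  1.17389864e-01 -5.98879466e-04]
[array([ 0.571, -0.074, -0.003]), array([0.514, 0.277, 0.002])]
```

View pics/w6c.png

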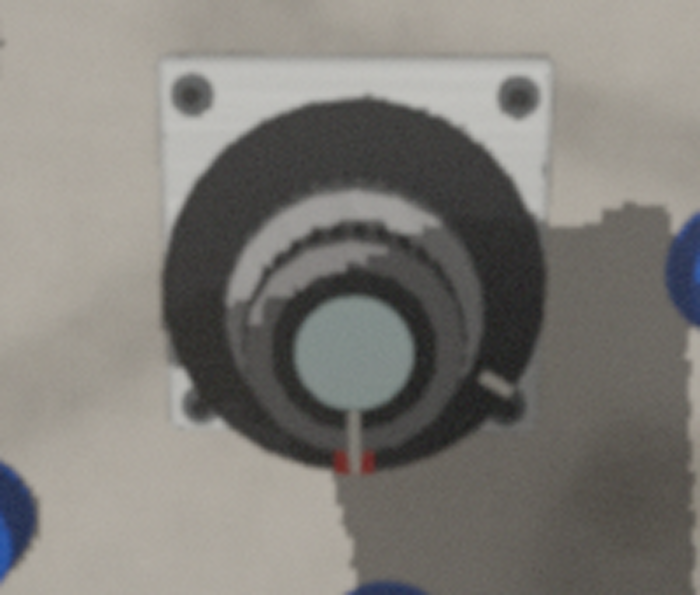

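The focus line, the fixed line and the red tab are all in one line at crop x≈355. The tab covers the green mark, and the cap is still in the tray. Handing in.

```bash
python3 -c "
from workcell import env
print(env.close_job())"
```

```text
the job is handed in; nothing more can be done
None
```

I handed the job in: the cap stands closed side up in the tray, the last picture shows the focus line and the collar's red tab on their marks, and the arm is clear; the hand-in returned no verdict.

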